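# Function check of a control box's folding lid stay

### The job

Function-check the folding stay just fitted to this control box: raise the lid by its bar handle until the stay locks past straight, easing off as soon as you feel it come taut so that the stay is not strained, and let go so that the lid stands on the stay alone for two seconds. Then break the stay by pushing its black knob towards the handle side, well past straight so that it does not spring back, and lower the lid gently by the handle until it is fully shut, never letting it drop. Let go of everything at the end and leave the things round the box where they are.

Things in the scene. Friction and masses are not known exactly. Their poses are not given: they have to be found in the camera images.
- enclosure: Grey steel control box fixed to the bench, 220 mm (x) by 220 mm (y) by 110 mm high without lid, walls 5 mm. Origin: centre of its underside; z up, y towards the hinged side (left), x away from the stay. Its end facing the robot (-x) carries the folding stay.
- lid (a joint): Lid angle, rad: 0 shut, grows as the free edge (-y side) swings up and over to +y. The stay comes taut somewhere between about 1.27 and 1.56, by its unknown slot setting. Lid about 0.7 kg, hinge friction 0.42 N m (up to 7 N at the handle in all). Stay unlocked, the lid still stands by itself above about 1.15 rad; let go lower it falls and slams.
- lid_hinge (a point): Middle of the hinge line, at (0, 110, 110) mm in the enclosure's frame; the line runs along the enclosure's x. Axes are the lid's and turn with it. The lid is a plate 224 mm along the hinge, 220 mm wide (to its own -y), 8 mm thick (up from the hinge line).
- lid_handle (a point): Centre of the handle: round steel bar 12 mm thick, 120 mm long, parallel to the hinge, on two end legs. In the lid's frame at (0, -195, 54) mm from lid_hinge, 46 mm off the lid's face. Can be pinched across from above; it turns in the grip as the lid swings, the gripper still pointing down.
- knee (a joint): Angle of the stay's middle joint, rad: 0 folded (lid shut), grows as it unfolds; 2.67 = links in line; 2.93 = locked past straight on a stop. A 0.035 N m spring urges it to lock: near straight it snaps over, at the latest once a taut lid is eased or let go. Locked means above 2.82. Broken by pushing the knob (about 3 N) until it reads below 2.1; then it stays broken.
- stay_lower: Lower flat steel link of the stay, 94 mm between pivots, 14 mm wide, outside the box's -x end, moving in that plane. It carries the knob and an equal upper link riveted to the lid's end 130 mm from the hinge line. Origin: on the foot pivot's axis, at the box's middle along x.
- stay_foot (a point): Foot pivot of the stay, dark pin 16 mm across on the box's -x end, fixed within 13 mm of the point y = 0, z = 75 mm of the enclosure by the arc slot it is clamped in, set differently each time. It stays put.
- stay_pin: Dark rivet 12 mm thick, 22 mm long, along x, joining the stay's upper link to the lid's end; origin at its middle. It carries the whole pull of the stay, of which it bears 25 N: about 6 N of pull at the handle beyond what the free lid takes. The rivet and its eyes give 1 to 2 mm.
- stay_knob (a point): Middle of the black knob on the stay's middle  cylinder 18 mm across, 40 mm long along the enclosure's x, middle 72 mm off the box's end, on a 10 mm stem. Locked, it is roughly 160 mm above the bench. Pushed with shut fingers from the hinge side (+y) to -y and 20 degrees upward, 45 mm breaks the stay for good; the lid sinks about 0.1 rad and stands. Its axes turn with the link.
- parts_bin: Bystander: open blue plastic bin 150 x 110 x 70 mm, left of the box. Origin: centre of its underside.
- driver: Bystander: screwdriver lying right of the box. Origin: centre of its underside.
- oil_bottle: Bystander: white bottle with blue cap, 48 mm across, 120 mm high, right of the box. Origin: centre of its underside.

How it is judged:
By the outcome, as a careful person would: the job done as asked, in the order asked, and still so for the second after the job is handed in, with the robot touching nothing.
It also fails if it takes over 72 s, if anything falls off the work surface, if the arm or the gripper's body presses on something with over 40 N, if the wrist force passes 120 N, or if a joint passes its speed limit or range.

### The arm

A 7-joint arm with a two-finger parallel gripper is mounted at the origin on the work surface. World frame = base frame: x ahead of the robot, y to its left, z up, the work surface at z = 0. Lengths are in m, angles in rad, forces in N, time in s.
With the tool pointing down it reaches from about 0.4 to 0.85 m from the base axis. Payload 4.5 kg.
Tool frame: the origin (TCP) lies at the very end of the fingers, on their centre line; the grasp point (between the pads) lies 19 mm behind it (r.grip_point_offset is the distance from the TCP to the grasp point, in m); y points along the fingers, x is the direction in which the jaws open and shut, and the axes are right-handed (so a half turn about y gives the same grasp; the last joint's range is limited). The gripper opens to 88 mm and grips with 3 to 60 N. Pads are 18 mm wide; open, the fingers measure 123 mm over their backs; the gripper's body (75 mm by 187 mm) begins 45 mm behind the grasp point.
Start: joints at [1.374, 0.689, -0.195, 1.565, 0.157, 0.902, -0.215], TCP at [0.143, -0.608, 0.212] pointing down, gripper open.
Joint ranges: [-3.01, 3.01], [-0.46, 2.08], [-1.47, 1.51], [0.13, 2.56], [-1, 4.14], [0.04, 2.09], [-2.66, 2.66]. Speed limits (rad/s): [2.57, 2.57, 3.14, 3.14, 3.14, 3.14, 3.14].

### API

Orientations are given as a unit quaternion [x, y, z, w].
In Python, from plant import get_state, snapshot, camera_params, job, r gives the robot as it stands.
- The arm moves only by the tool carry_out, never from a script. Its arguments are lists of equal length, an entry for each row: "offset": the shift along the world's x, y, z in m, a list of three; "twist": the turn about the world's z in degrees. In form: {"offset": [[tx, ty, tz], ...], "twist": [twist, ...]}. A call has 1 to 8 rows; each row shifts and turns the commanded pose from where the row before left it; what a row does not reach is not made up. A row lasts 1/8 s, in which the tool goes at most 62.5 mm and 10.7 degrees, less where a joint would pass 70% of its speed; a pose out of reach is approached as far as the arm can. A call with a gripper value outside its range is refused whole. "grip" is the finger opening in m, from 0 to 0.0881, set as the call begins (left out, the last holds). The fingers move at their own pace and stop on an object; "newtons" is the grip in N (left out, the last holds). Time passes only in rows, so rows that do not move let the fingers close. It gives the time, the measured TCP pose, the force and the opening at its end, in the units of the state.
- get_state(): the state, without advancing time (a new reading comes with each control period).
- snapshot(name): name is "scene" or "top" or "wrist"; returns the picture (384x512x3 uint8, red, green, blue); there is no depth.
- camera_params(name): a dict with "camera_matrix" (3x3 intrinsics, pixels), "eye" and "orientation" of the camera in the world. Camera axes: x right, y up, looking along -z (the intrinsics and any distortion apply to the point x, -y, -z); pixel columns grow to the right and rows downward; lengths in m; the calibration is good to about 2 mm. A picture is of the moment at which its call begins: read the wrist's pose just before it. camera_params takes no time and is no camera call; for the wrist camera it gives the pose at the moment of the call.
- job.finish_job(): hands the job in, once; it reports no verdict.
The state is a dict: "clock": time; "q": joint angles; "qd": joint speeds; "joint_torque": joint torques, N m; "tool_pos": TCP position; "eef_rot": TCP orientation; "contact_force": force on the tool from outside, world axes, zero at the start; "moment": the same for the moment, N m; "opening": opening from 0.0 (shut) to 1.0 (fully open).
Only numpy, scipy, OpenCV 4.12 (cv2) and the standard library are available. Lean on these libraries where they do the work, as an engineer would, in place of code of your own. Each camera call takes 0.05 s, during which the arm holds its last target. There are 200 camera calls.

## Working session

There is one attempt and no reset: what is moved stays moved. The work goes in short steps, Python scripts to look and compute and a tool call to move; the robot and the scene stay as the last step left them, time stands still between calls to the robot, and variables do not carry over. Pictures are saved under pics/ and viewed, about 8 in all and at most 12, crops included, and the job is handed in when it is done.

Besides the shell and the picture viewer there is one more tool, called after "Request:" as a command line: name --pt "numbers of a row" for each row, then --argument value for the rest. carry_out: Moves the arm, as the interface text tells. Its arguments: {"type":"object","properties":{"offset":{"type":"array"},"twist":{"type":"array"},"grip":{"type":"number"},"newtons":{"type":"number"}},"required":["offset","twist"]}

```bash
ls; mkdir -p pics
python3 - <<'E'
from plant import *
import cv2,numpy as np
for n in("scene","top"):
    im=snapshot(n); cv2.imwrite(f"pics/{n}0.png",im[...,::-1])
    print(n,{k:np.round(v,4).tolist() for k,v in camera_params(n).items() if not isinstance(v,str)})
a=cv2.imread("pics/scene0.png");b=cv2.imread("pics/top0.png")
s=get_state();print(s)
E
```

```text
pics
scene {'camera_matrix': [[397.2528, 0.0, 253.559], [0.0, 397.2528, 187.5444], [0.0, 0.0, 1.0]], 'eye': [1.0792, 0.1311, 0.9891], 'orientation': [0.1611, 0.2111, 0.7689, 0.5816]}
top {'camera_matrix': [[365.9509, 0.0, 257.4829], [0.0, 365.9509, 190.8305], [0.0, 0.0, 1.0]], 'eye': [0.4818, 0.0222, 0.9389], 'orientation': [0.041, -0.0641, -0.6987, 0.7114]}
{'clock': 0.1, 'q': array([ 1.37378506,  0.6899078 , -0.19454663,  1.56618309,  0.15727408,
        0.90248757, -0.21513166]), 'qd': array([ 0.00044428, -0.00254069,  0.0012803 , -0.0032292 , -0.0011697 ,
       -0.00077621, -0.00127227]), 'joint_torque': array([-2.96058075e-03, -5.28503573e+01, -1.27124503e+00, -1.53839833e+01,
       -5.25113451e-02,  1.98647002e-03,  3.65484129e-05]), 'tool_pos': array([ 0.14282522, -0.60786576,  0.2113013 ]), 'eef_rot': array([-0.55392844,  0.43954604, -0.43862889,  0.55458747]), 'contact_force': array([ 0.01519585,  0.38148836, -0.65847817]), 'moment': array([ 0.00064947, -0.05607223, -0.00351805]), 'opening': 0.9954055936729935}
```

View pics/scene0.png

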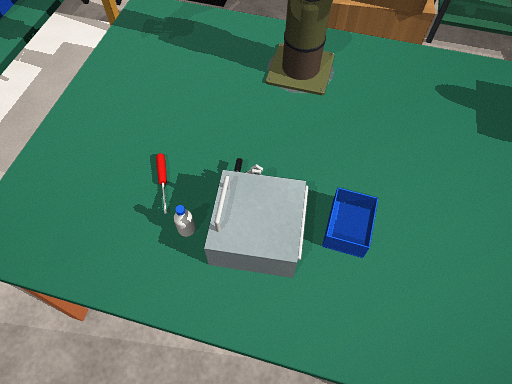

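View pics/top0.png

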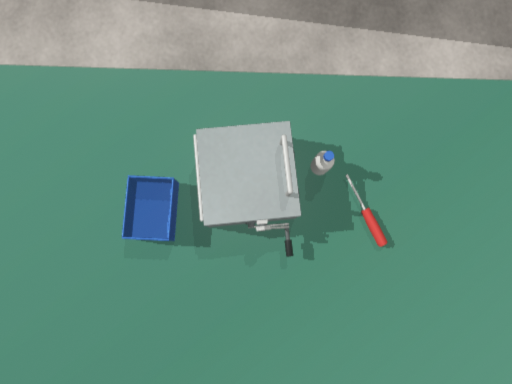

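The scene view shows the box with its handle at about (222,204) and the stay at about (250,167). The top view shows lid corners near (196,127), (292,123), (299,217) and (202,224), the handle from (284,138) to (290,192), and the knob at (289,247). I'll enlarge both.

Run:
```python
import cv2,numpy as np
a=cv2.imread("pics/scene0.png")[150:290,195:325];b=cv2.imread("pics/top0.png")[110:265,185:345]
a=cv2.resize(a,None,fx=3,fy=4-1,interpolation=cv2.INTER_CUBIC);b=cv2.resize(b,None,fx=2.5,fy=2.5,interpolation=cv2.INTER_CUBIC)
h=max(len(a),len(b));p=lambda i:cv2.copyMakeBorder(i,0,h-len(i),0,0,0)
c=np.hstack([p(a),p(b)]);print(c.shape);cv2.imwrite("pics/c1.png",c)
```

```text
(420, 790, 3)
```

View pics/c1.png

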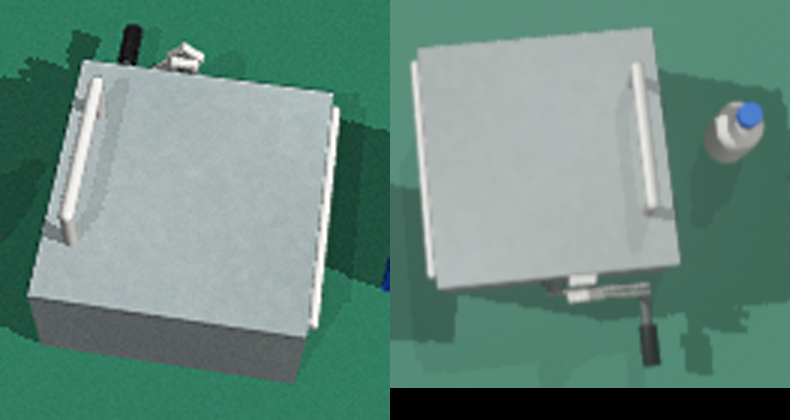

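The enlarged crop gives lid corners in both views, and the knob in the top view at crop pixels (645,327) to (653,363). Next I'll fit the box pose and the kinematics.

```bash
cat > h.py <<'E'
import numpy as np
from scipy.optimize import least_squares
from scipy.spatial.transform import Rotation as R
from plant import camera_params
P0=None
def proj(n,p,c=None):
    c=c or camera_params(n);q=R.from_quat(c["orientation"]).inv().apply(np.atleast_2d(p)-c["eye"])
    u=(np.array(c["camera_matrix"])@(q*[1,-1,-1]).T).T
    return u[:,:2]/u[:,2:]
def world(b,p):  # box frame (m) -> world; b=x,y,yaw
    return R.from_euler('z',b[2]).apply(np.atleast_2d(p))+[b[0],b[1],0]
def handle(th,rho=(-.195,.054)):
    c,s=np.cos(th),np.sin(th);y,z=rho
    return np.array([0,.11+c*y+s*z,.11-s*y+c*z])
def stay(th,F,knee_sign=None):
    return handle(th,(-.130,.004))[1:]-F
E
python3 - <<'E'
from h import *
S=np.array([(85,61),(332,93),(307,334),(29,297)])/3+[195,150]
T=(np.array([(652+27,265),(438,289),(418,48),(652,28)])-[390,0])/2.5+[185,110]
L=np.array([(-.112,-.11,.118),(-.112,.11,.118),(.112,.11,.118),(.112,-.11,.118)])
f=lambda b:np.r_[proj("scene",world(b,L))-S,proj("top",world(b,L))-T].ravel()
o=least_squares(f,[.55,0,0]);print(o.x,np.round(o.fun.reshape(-1,2),1).tolist())
b=o.x;np.save("b.npy",b)
hb=np.array([(.06,-.085,.164),(-.06,-.085,.164)])
print("handle top",(proj("top",world(b,hb))-[185,110])*2.5+[390,0],"scene",(proj("scene",world(b,hb))-[195,150])*3)
for th in np.arange(0,1.6,.1):print(round(th,1),np.round(world(b,handle(th))[0],4),end=' ')
# knob from top at x plane: knob middle local x=-.182 ; solve y,z such that both views match
K=np.array([(649,345)])-[390,0];K=K/2.5+[185,110]; K2=np.array([(131,40)])/3+[195,150]
g=lambda p:np.r_[proj("top",world(b,[-.182,*p]))-K,proj("scene",world(b,[-.182,*p]))-K2].ravel()
k=least_squares(g,[-.1,.08]);print("\nknob y,z",k.x,k.fun)
# foot: knee at distance .094 from rivet(shut) and foot
rv=handle(0,(-.13,.004))[1:]
print("rivet-knob",np.linalg.norm(k.x-rv))
for dy,dz in[(0,0),(.013,0),(-.013,0),(0,.013),(0,-.013)]:
    F=np.array([dy,.075+dz]);o=[t for t in np.arange(1,1.8,.002) if np.linalg.norm(stay(t,F))<.188];print(dy,dz,o[-1],"footknob",np.linalg.norm(F-k.x))
from plant import r;print([a for a in dir(r) if a[0]!='_'])
E
```

```text
[0.64720431 0.02007773 0.11984494] [[-1.3, -0.6], [0.1, -0.2], [-0.2, 1.5], [-1.3, -0.1], [0.3, 0.3], [-1.0, 0.7], [-1.0, 0.5], [-0.5, 0.0]]
handle top [[635.72270526  69.64150747]
 [651.68541601 204.17727418]] scene [[ 65.39549233 215.68232199]
 [ 94.95308207  84.67416504]]
0.0 [ 0.6574 -0.0643  0.164 ] 0.1 [ 0.6566 -0.058   0.1832] 0.2 [ 0.6556 -0.0498  0.2017] 0.3 [ 0.6544 -0.0398  0.2192] 0.4 [ 0.653  -0.0282  0.2357] 0.5 [ 0.6514 -0.0149  0.2509] 0.6 [ 6.496e-01 -2.000e-04  2.647e-01] 0.7 [0.6477 0.0158 0.2769] 0.8 [0.6457 0.0329 0.2875] 0.9 [0.6435 0.0509 0.2963] 1.0 [0.6412 0.0698 0.3033] 1.1 [0.6389 0.0893 0.3083] 1.2 [0.6365 0.1091 0.3113] 1.3 [0.6341 0.1292 0.3123] 1.4 [0.6317 0.1492 0.3113] 1.5 [0.6293 0.1691 0.3083] 
knob y,z [-0.08098975  0.05299213] [-0.23228764  0.62534965 -0.35303833 -0.02717095]
rivet-knob 0.08626534083994275
0 0 1.4020000000000004 footknob 0.08392666737482546
0.013 0 1.4880000000000004 footknob 0.09653195822704345
-0.013 0 1.3240000000000003 footknob 0.07146294168407512
0 0.013 1.5440000000000005 footknob 0.08823202360034044
0 -0.013 1.2560000000000002 footknob 0.0814891465452802
['Unreachable', 'grip_point_offset']
```

Run:
```python
from h import *
from plant import get_state,r
s=get_state();M=R.from_quat(s["eef_rot"]).as_matrix();print(M.round(3));print("jaw yaw",np.degrees(np.arctan2(M[1,0],M[0,0])),"box",np.degrees(np.load("b.npy")[2]),r.grip_point_offset)
c=camera_params("wrist");print(c)
```

```text
[[ 0.229 -0.     0.973]
 [-0.973  0.002  0.229]
 [-0.002 -1.    -0.   ]]
jaw yaw -76.77308203866917 box 6.866609271261798 0.0187
{'camera_matrix': array([[285.38929114,   0.        , 250.13305836],
       [  0.        , 285.38929114, 186.24682586],
       [  0.        ,   0.        ,   1.        ]]), 'eye': array([ 0.21253761, -0.59116081,  0.38260629]), 'orientation': array([-0.11017417,  0.08773581, -0.61490877,  0.77591964])}
```

Request:
carry_out --pt "0.02 0.02 0.01" --pt "0.034 0.036 0.01" --pt "0.034 0.036 0.01" --pt "0.034 0.036 0.01" --pt "0.034 0.036 0.01" --pt "0.034 0.036 0" --pt "0.034 0.036 0" --pt "0.034 0.036 0" --twist '[-0.8, -0.8, -0.8, -0.8, -0.8, -0.8, -0.8, -0.8]'

```text
clock: 1.1
tool_pos: [0.4017, -0.3351, 0.2618]
eef_rot: [0.529, -0.47, 0.469, -0.529]
contact_force: [0.2, -0.2, 0.5]
opening: 1.003
```

Request:
carry_out --pt "0.034 0.036 0" --pt "0.034 0.036 0" --pt "0.034 0.036 0" --pt "0.034 0.036 0" --pt "0.034 0.036 0" --pt "0.034 0.036 0" --pt "0.034 0.036 0" --pt "0.018 0.02 0" --twist '[0, 0, 0, 0, 0, 0, 0, 0]'

```text
clock: 2.1
tool_pos: [0.6581, -0.061, 0.2613]
eef_rot: [-0.529, 0.469, -0.468, 0.53]
contact_force: [0.2, -0.3, 0.5]
opening: 1.002
```

Run:
```python
from h import *
from plant import *
import cv2
s=get_state();print(s["clock"],s["tool_pos"],s["contact_force"]);M=R.from_quat(s["eef_rot"]).as_matrix();print("jaw yaw",np.degrees(np.arctan2(M[1,0],M[0,0])))
c=camera_params("wrist");im=snapshot("wrist")[...,::-1].copy()
b=np.load("b.npy");cv2.imwrite("pics/w0.png",im)
for p in [(.06,-.085,.164),(-.06,-.085,.164),(-.112,-.11,.118),(.112,-.11,.118)]:
    u=proj("wrist",world(b,p),c)[0];print(p,u.round(1));cv2.drawMarker(im,tuple(int(v) for v in u),(0,0,255),0,9)
cv2.imwrite("pics/w0m.png",im)
```

```text
2.1 [ 0.65811944 -0.06095344  0.261267  ] [ 0.17477774 -0.27153754  0.54239001]
jaw yaw -82.97943624921331
(0.06, -0.085, 0.164) [254.3 118. ]
(-0.06, -0.085, 0.164) [253.6 237.2]
(-0.112, -0.11, 0.118) [273.1 258.8]
(0.112, -0.11, 0.118) [278.6  63.5]
```

View pics/w0m.png

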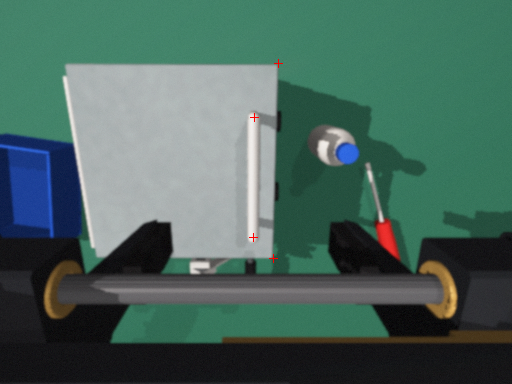

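The wrist view shows the handle from (253,113) to (253,241), matching the prediction. The bottle and driver are clear of the fingers. Going down to grip.

Request:
carry_out --pt "-0.001 -0.003 -0.02" --pt "0 0 -0.03" --pt "0 0 -0.03" --pt "0 0 -0.024" --pt "0 0 -0.012" --pt "0 0 0" --twist '[0, 0, 0, 0, 0, 0]'

```text
clock: 2.9
tool_pos: [0.6553, -0.0678, 0.1454]
eef_rot: [0.529, -0.47, 0.469, -0.528]
contact_force: [-0.1, -0.3, 0.0]
opening: 1.001
```

Request:
carry_out --pt "0 0 0" --pt "0 0 0" --pt "0 0 0" --pt "0 0 0" --pt "0 0 0" --pt "0 0 0" --pt "0 0 0" --twist '[0, 0, 0, 0, 0, 0, 0]' --grip 0 --newtons 20

```text
clock: 3.78
tool_pos: [0.656, -0.0674, 0.146]
eef_rot: [0.529, -0.469, 0.469, -0.529]
contact_force: [-0.8, -0.6, 0.7]
opening: 0.229
```

Request:
carry_out --pt "0 0 0" --pt "0 0 0" --pt "0 0 0" --twist '[0, 0, 0]'

```text
clock: 4.15
tool_pos: [0.656, -0.0674, 0.146]
eef_rot: [0.529, -0.469, 0.469, -0.529]
contact_force: [0.3, -0.2, -0.6]
opening: 0.005
```

Run:
```python
from h import *
b=np.load("b.npy")
t=np.array([0,.05,.12,.2,.28,.36,.44,.52,.6,.68,.76,.84,.92,1.0,1.06,1.12,1.17,1.22,1.25,1.28,1.3,1.32,1.34,1.36])
w=np.array([world(b,handle(x))[0] for x in t])
for i in range(1,len(t)):print(t[i],(np.diff(w,axis=0)[i-1]*1e3).round(1),w[i].round(4))
print((world(b,handle(1.5))-world(b,handle(1.3)))*1e3/20)
```

```text
0.05 [-0.4  2.9  9.7] [ 0.657  -0.0614  0.1737]
0.12 [-0.6  4.9 13.3] [ 0.6564 -0.0565  0.187 ]
0.2 [-0.8  6.7 14.7] [ 0.6556 -0.0498  0.2017]
0.28 [-0.9  7.8 14.1] [ 0.6547 -0.042   0.2158]
0.36 [-1.1  8.9 13.4] [ 0.6536 -0.033   0.2292]
0.44 [-1.2 10.  12.7] [ 0.6524 -0.023   0.2419]
0.52 [-1.3 11.  11.8] [ 0.6511 -0.0121  0.2538]
0.6 [-1.4 11.9 10.9] [ 6.496e-01 -2.000e-04  2.647e-01]
0.68 [-1.5 12.7  9.9] [0.6481 0.0125 0.2746]
0.76 [-1.6 13.4  8.9] [0.6465 0.0259 0.2835]
0.84 [-1.7 14.1  7.8] [0.6448 0.04   0.2912]
0.92 [-1.8 14.7  6.6] [0.643  0.0547 0.2979]
1.0 [-1.8 15.1  5.4] [0.6412 0.0698 0.3033]
1.06 [-1.4 11.6  3.2] [0.6398 0.0814 0.3065]
1.12 [-1.4 11.8  2.5] [0.6384 0.0932 0.309 ]
1.17 [-1.2  9.9  1.6] [0.6372 0.1031 0.3106]
1.22 [-1.2 10.   1.1] [0.636  0.1131 0.3117]
1.25 [-0.7  6.   0.4] [0.6353 0.1191 0.3121]
1.28 [-0.7  6.   0.2] [0.6346 0.1251 0.3123]
1.3 [-0.5  4.   0. ] [0.6341 0.1292 0.3123]
1.32 [-0.5  4.  -0. ] [0.6336 0.1332 0.3123]
1.34 [-0.5  4.  -0.1] [0.6331 0.1372 0.3122]
1.36 [-0.5  4.  -0.2] [0.6326 0.1412 0.312 ]
[[-0.24031871  1.99563747 -0.20037258]]
```

Run:
```python
from plant import *
import cv2
s=get_state();print(s["tool_pos"],s["opening"])
im=snapshot("wrist");cv2.imwrite("pics/w1.png",im[...,::-1])
im=snapshot("scene");cv2.imwrite("pics/s1.png",cv2.resize(im[140:300,180:340,::-1],None,fx=2.4,fy=2.4))
import numpy as np
a=cv2.imread("pics/w1.png");b=cv2.imread("pics/s1.png");cv2.imwrite("pics/ws1.png",np.hstack([a[:,100:500],b]))
```

```text
[ 0.65599348 -0.06743715  0.14602757] 0.005051700803732638
```

View pics/ws1.png

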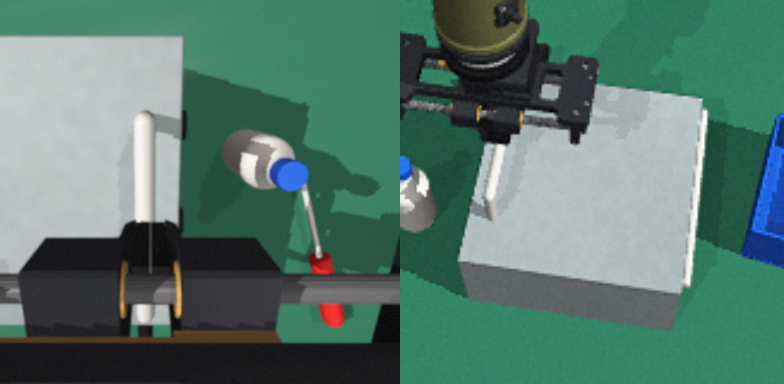

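Run:
```python
from h import *
from plant import *
s=get_state();c=camera_params("wrist");print(c["eye"]-s["tool_pos"])
M=R.from_quat(s["eef_rot"]).as_matrix()
t=s["tool_pos"]
for d in(-.019,0,.02):
  for x in(-.009,.009):print(d,x,proj("wrist",t+M@[0,d,x],c).round(0))
b=np.load("b.npy")
print("bar ends",proj("wrist",world(b,[(.06,-.085,.164),(-.06,-.085,.164)]),c).round(0), "lid corner",proj("wrist",world(b,[(.112,-.11,.118)]),c).round(0))
print("scene tcp",(proj("scene",t)-[180,140])*2.4+[400,0],"bar",(proj("scene",world(b,[(.06,-.085,.164),(-.06,-.085,.164)]))-[180,140])*2.4+[400,0])
```

```text
[0.07104914 0.00910366 0.17130741]
-0.019 -0.009 [[251. 245.]]
-0.019 0.009 [[251. 217.]]
0 -0.009 [[251. 232.]]
0 0.009 [[251. 206.]]
0.02 -0.009 [[251. 220.]]
0.02 0.009 [[251. 196.]]
bar ends [[245. 123.]
 [246. 314.]] lid corner [[286.  34.]]
scene tcp [[499.13265168 149.2469024 ]] bar [[488.31639387 196.54585759]
 [511.96246565  91.73933203]]
```

Run:
```python
import cv2,numpy as np
from plant import snapshot
a=cv2.imread("pics/w1.png")[190:340,190:310];b=snapshot("scene")[180:230,200:240,::-1];t=snapshot("top")[120:220,250:330,::-1]
f=lambda i,h:cv2.resize(i,None,fx=h/len(i),fy=h/len(i),interpolation=cv2.INTER_CUBIC)
c=np.hstack([f(a,300),f(b,300),f(t,300)]);print(c.shape);cv2.imwrite("pics/z1.png",c)
```

```text
(300, 720, 3)
```

View pics/z1.png

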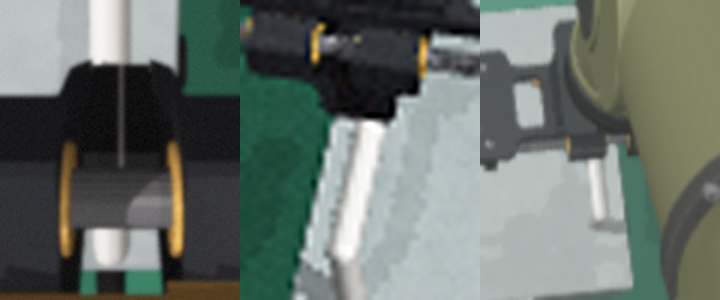

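The wrist crop shows the fingers shut with a hairline gap, with the tips at about row 222 and the bar running under them. The scene crop shows the full bar right below the tips at about (221,200). So the real tips sit roughly 25 mm higher than the reported TCP. I'll reopen, go 22 mm lower and close again.

Request:
carry_out --pt "0 0 0" --pt "0 0 0" --pt "0 0 0" --pt "0 0 0" --pt "0 0 0" --pt "0 0 0" --twist '[0, 0, 0, 0, 0, 0]' --grip 0.05

```text
clock: 5.1
tool_pos: [0.656, -0.0675, 0.1461]
eef_rot: [0.529, -0.469, 0.469, -0.529]
contact_force: [-0.3, -0.3, 0.8]
opening: 0.572
```

Request:
carry_out --pt "0 0.003 0" --pt "0 0 -0.006" --pt "0 0 -0.006" --pt "0 0 -0.006" --pt "0 0 -0.004" --pt "0 0 0" --twist '[0, 0, 0, 0, 0, 0]'

```text
clock: 5.85
tool_pos: [0.6557, -0.0645, 0.1235]
eef_rot: [0.529, -0.47, 0.469, -0.529]
contact_force: [0.1, -0.4, -0.1]
opening: 0.566
```

Request:
carry_out --pt "0 0 0" --pt "0 0 0" --pt "0 0 0" --pt "0 0 0" --pt "0 0 0" --pt "0 0 0" --twist '[0, 0, 0, 0, 0, 0]' --grip 0

```text
clock: 6.6
tool_pos: [0.656, -0.0642, 0.1242]
eef_rot: [-0.529, 0.469, -0.469, 0.529]
contact_force: [-0.4, 0.2, 0.6]
opening: 0.129
```

Gripped, opening 11.4 mm. Now I'll lift along the arc.

Request:
carry_out --pt "-0.0002 0.0015 0.005" --pt "-0.0002 0.0015 0.005" --pt "-0.0006 0.005 0.013" --pt "-0.0008 0.0067 0.0147" --pt "-0.0009 0.0078 0.0141" --pt "-0.0011 0.0089 0.0134" --pt "-0.0012 0.01 0.0127" --pt "-0.0013 0.011 0.0118" --twist '[0, 0, 0, 0, 0, 0, 0, 0]'

```text
clock: 7.6
tool_pos: [0.6499, -0.0134, 0.2152]
eef_rot: [0.529, -0.469, 0.471, -0.528]
contact_force: [3.8, -4.3, -5.2]
opening: 0.125
```

Request:
carry_out --pt "-0.0014 0.0119 0.0109" --pt "-0.0015 0.0127 0.0099" --pt "-0.0016 0.0134 0.0089" --pt "-0.0017 0.0141 0.0078" --pt "-0.0018 0.0147 0.0066" --pt "-0.0018 0.0151 0.0054" --pt "-0.0014 0.0116 0.0032" --pt "0 0 0" --twist '[0, 0, 0, 0, 0, 0, 0, 0]'

```text
clock: 8.6
tool_pos: [0.6391, 0.0811, 0.2708]
eef_rot: [-0.528, 0.468, -0.471, 0.529]
contact_force: [-1.1, -2.9, 10.3]
opening: 0.13
```

Request:
carry_out --pt "0 0 0.002" --pt "0 0 0.002" --pt "0 0 0.001" --twist '[0, 0, 0]'

```text
clock: 8.98
tool_pos: [0.6388, 0.0811, 0.2711]
eef_rot: [0.529, -0.469, 0.47, -0.529]
contact_force: [5.3, -1.8, -6.7]
opening: 0.121
```

Request:
carry_out --pt "-0.0014 0.0118 0.0025" --pt "-0.0012 0.0099 0.0016" --pt "-0.0012 0.01 0.0011" --pt "0 0 0" --twist '[0, 0, 0, 0]'

```text
clock: 9.48
tool_pos: [0.6349, 0.1148, 0.2774]
eef_rot: [-0.529, 0.469, -0.469, 0.53]
contact_force: [2.8, 0.5, 0.8]
opening: 0.126
```

```bash
cat > st.py <<'E'
from h import *
from plant import *
b=np.load("b.npy")
s=get_state();f=s["contact_force"];u=world([0,0,b[2]],[0,1,0])[0]
print("t",round(s["clock"],2),"tool",s["tool_pos"].round(4),"F",f.round(1),"along +y",round(f@u,2),"op",round(s["opening"],3))
l=(R.from_euler('z',-b[2]).apply(s["tool_pos"]-[b[0],b[1],0]));print("box frame",l.round(4))
E
python3 st.py
```

```text
t 9.47 tool [0.6349 0.1148 0.2774] F [2.8 0.5 0.8] along +y 0.2 op 0.126
box frame [-0.0009  0.0955  0.2774]
```

Run:
```python
import cv2,numpy as np
from plant import snapshot
b=snapshot("scene")[90:210,200:300,::-1];t=snapshot("top")[160:300,210:330,::-1]
f=lambda i,h:cv2.resize(i,None,fx=h,fy=h,interpolation=cv2.INTER_CUBIC)
c=np.hstack([cv2.copyMakeBorder(f(b,4),0,80,0,0,0),f(t,4)[:560]][:2]) if 1 else 0
print(c.shape,[f(b,4).shape]);cv2.imwrite("pics/k1.png",c[:, :800] if c.shape[1]>800 else c);cv2.imwrite("pics/k1.png",c[:,100:] if c.shape[1]>800 else c)
```

```text
(560, 880, 3) [(480, 400, 3)]
```

View pics/k1.png

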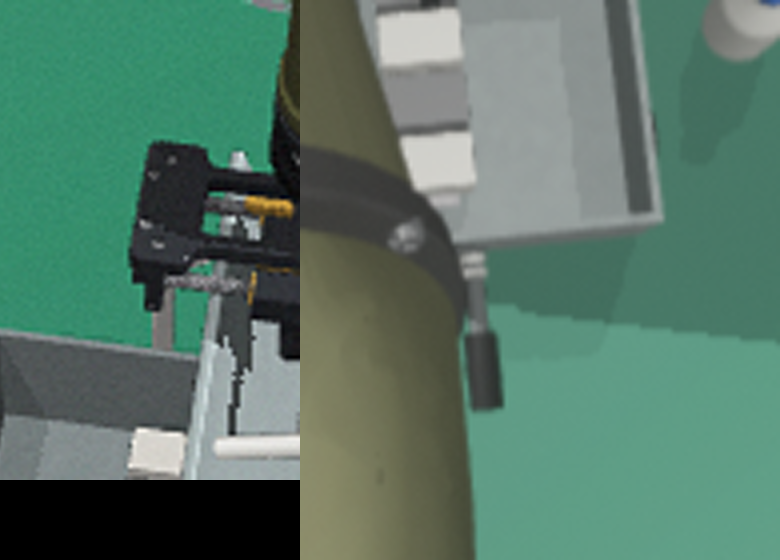

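```bash
cat > ft.py <<'E'
from h import *
b=np.load("b.npy")
K0t=(np.array([649,345])-[390,0])/2.5+[185,110];K0s=np.array([131,40])/3+[195,150];K1t=np.array([256.3,253.])
def knee(th,F):
    d=stay(th,F);L=np.linalg.norm(d);h=np.sqrt(max(.094**2-L*L/4,0));n=np.array([-d[1],d[0]])/L
    return F+d/2+n*h
def res(p):
    F=p[:2];k0=[-.182,*knee(0,F)];k1=[-.182,*knee(p[2],F)]
    return np.r_[(proj("top",world(b,k0))-K0t)[0],(proj("scene",world(b,k0))-K0s)[0],(proj("top",world(b,k1))-K1t)[0],(p[:2]-[0,.075])/.008,(p[2]-1.229)/.02]
o=least_squares(res,[0,.075,1.229],x_scale=.01);F=o.x[:2];print(o.x,o.fun.round(1),knee(0,F),knee(o.x[2],F))
J=np.linalg.inv(o.jac.T@o.jac);print("sd",np.sqrt(np.diag(J)))
print("taut",[t for t in np.arange(1,1.8,.002) if np.linalg.norm(stay(t,F))<.188][-1])
E
python3 ft.py
```

```text
[0.00497437 0.07726417 1.22838921] [ 0.2  0.5 -1.   1.6  0.   0.2  0.6  0.3 -0. ] [-0.08304864  0.04428007] [5.12879900e-05 1.71135159e-01]
sd [0.00168584 0.00359174 0.0183525 ]
taut 1.4600000000000004
```

The knob in the top view is at about (256,253). The fit gives the foot at (5, 77) mm and taut at about 1.46 ± 0.05 rad. I'll go to about 1.33 rad, then creep.

Request:
carry_out --pt "-0.0003 0.0025 0.0001" --pt "-0.0003 0.0025 0.0001" --pt "-0.0003 0.0025 0" --pt "-0.0003 0.0025 0" --pt "-0.0003 0.0025 0" --pt "-0.0003 0.0025 0" --twist '[0, 0, 0, 0, 0, 0]'

```text
clock: 10.32
tool_pos: [0.6334, 0.1276, 0.2775]
eef_rot: [-0.529, 0.469, -0.47, 0.529]
contact_force: [2.5, -3.5, 5.3]
opening: 0.131
```

Request:
carry_out --pt "-0.0002 0.002 0" --pt "-0.0002 0.002 0" --twist '[0, 0]'

```text
clock: 10.58
tool_pos: [0.6329, 0.1319, 0.2774]
eef_rot: [-0.529, 0.469, -0.47, 0.529]
contact_force: [2.5, -2.4, 5.6]
opening: 0.127
```

```bash
python3 st.py
```

```text
t 10.57 tool [0.6329 0.1319 0.2774] F [ 2.5 -2.4  5.6] along +y -2.72 op 0.127
box frame [-0.0009  0.1127  0.2774]
```

Request:
carry_out --pt "-0.0002 0.002 0.001" --pt "-0.0002 0.002 0" --pt "-0.0003 0.002 0" --pt "-0.0002 0.002 0" --twist '[0, 0, 0, 0]'

```text
clock: 11.08
tool_pos: [0.6318, 0.14, 0.2774]
eef_rot: [0.529, -0.469, 0.469, -0.529]
contact_force: [4.8, -2.1, 1.2]
opening: 0.125
```

Request:
carry_out --pt "-0.0001 0.0015 0" --pt "-0.0001 0.0015 -0.0002" --twist '[0, 0]'

```text
clock: 11.32
tool_pos: [0.6314, 0.1432, 0.2773]
eef_rot: [0.529, -0.469, 0.469, -0.529]
contact_force: [3.7, -2.2, 0.4]
opening: 0.124
```

Request:
carry_out --pt "-0.0001 0.0015 0" --pt "-0.0001 0.0015 -0.0002" --twist '[0, 0]'

```text
clock: 11.58
tool_pos: [0.631, 0.1463, 0.2772]
eef_rot: [0.529, -0.469, 0.469, -0.529]
contact_force: [3.6, -2.4, 0.1]
opening: 0.123
```

Request:
carry_out --pt "-0.0001 0.001 0" --pt "-0.0001 0.001 -0.0002" --twist '[0, 0]'

```text
clock: 11.82
tool_pos: [0.6308, 0.1482, 0.277]
eef_rot: [0.529, -0.469, 0.469, -0.529]
contact_force: [4.4, -3.0, -0.0]
opening: 0.123
```

Request:
carry_out --pt "-0.0001 0.001 0" --pt "-0.0001 0.001 -0.0003" --twist '[0, 0]'

```text
clock: 12.08
tool_pos: [0.6305, 0.1503, 0.2768]
eef_rot: [0.529, -0.469, 0.469, -0.529]
contact_force: [3.9, -2.0, -1.0]
opening: 0.127
```

Request:
carry_out --pt "-0.0001 0.001 0" --pt "-0.0001 0.001 -0.0002" --twist '[0, 0]'

```text
clock: 12.32
tool_pos: [0.6303, 0.1525, 0.2767]
eef_rot: [0.529, -0.469, 0.469, -0.529]
contact_force: [3.0, -2.6, -0.3]
opening: 0.127
```

Request:
carry_out --pt "-0.0001 0.001 0" --pt "-0.0001 0.001 -0.0003" --twist '[0, 0]'

```text
clock: 12.58
tool_pos: [0.6302, 0.1537, 0.2765]
eef_rot: [0.529, -0.469, 0.47, -0.528]
contact_force: [2.5, -2.6, 1.0]
opening: 0.125
```

Request:
carry_out --pt "-0.0001 0.001 -0.0001" --pt "0 0 0" --twist '[0, 0]'

```text
clock: 12.82
tool_pos: [0.63, 0.1552, 0.2764]
eef_rot: [0.529, -0.469, 0.469, -0.529]
contact_force: [1.3, -2.6, 0.5]
opening: 0.129
```

Request:
carry_out --pt "-0.0001 0.001 -0.0002" --pt "-0.0001 0.0005 0" --twist '[0, 0]'

```text
clock: 13.08
tool_pos: [0.6299, 0.1567, 0.2762]
eef_rot: [0.529, -0.469, 0.469, -0.529]
contact_force: [-0.2, -3.2, 2.8]
opening: 0.125
```

Request:
carry_out --pt "0 0.001 0" --pt "0 0.0005 0" --twist '[0, 0]'

```text
clock: 13.32
tool_pos: [0.6297, 0.1583, 0.2761]
eef_rot: [0.529, -0.469, 0.469, -0.529]
contact_force: [-0.4, -3.2, 1.4]
opening: 0.126
```

Request:
carry_out --pt "-0.0002 0.001 -0.0002" --pt "-0.0001 0.0005 0" --twist '[0, 0]'

```text
clock: 13.58
tool_pos: [0.6295, 0.1596, 0.2758]
eef_rot: [0.529, -0.469, 0.469, -0.529]
contact_force: [0.1, -3.8, 1.9]
opening: 0.126
```

Request:
carry_out --pt "-0.0002 0.001 -0.0002" --pt "0 0.0005 0" --twist '[0, 0]'

```text
clock: 13.82
tool_pos: [0.6294, 0.1609, 0.2756]
eef_rot: [0.529, -0.469, 0.469, -0.529]
contact_force: [-1.4, -4.1, 2.4]
opening: 0.129
```

Request:
carry_out --pt "0 0.001 -0.0002" --pt "0 0 0" --twist '[0, 0]'

```text
clock: 14.08
tool_pos: [0.6293, 0.1619, 0.2755]
eef_rot: [0.529, -0.469, 0.469, -0.529]
contact_force: [-1.5, -4.4, 3.0]
opening: 0.126
```

Request:
carry_out --pt "-0.0002 0.001 0" --pt "0 0 0" --twist '[0, 0]'

```text
clock: 14.32
tool_pos: [0.6292, 0.1629, 0.2754]
eef_rot: [0.529, -0.469, 0.469, -0.529]
contact_force: [-1.5, -5.3, 1.4]
opening: 0.128
```

Run:
```python
import cv2,numpy as np
from plant import snapshot
t=snapshot("top");np.save("pics/t2.npy",t);t=t[210:300,200:310,::-1]
cv2.imwrite("pics/k2.png",cv2.resize(t,None,fx=4,fy=4,interpolation=cv2.INTER_CUBIC))
import sys;sys.argv=['x']
exec(open("ft.py").read())
for th in(1.40,1.44,1.46):
  k=knee(th,F);print(th,k,(proj("top",world(b,[[-.162,*k],[-.202,*k]]))-[200,210])*4)
d=stay(1.46,F);L=.1864;n=np.array([d[1],-d[0]])/np.linalg.norm(d);k=F+d/2+n*.0122;print("locked",k,(proj("top",world(b,[[-.162,*k],[-.202,*k]]))-[200,210])*4)
```

```text
[0.00497437 0.07726417 1.22838921] [ 0.2  0.5 -1.   1.6  0.   0.2  0.6  0.3 -0. ] [-0.08304864  0.04428007] [5.12879900e-05 1.71135159e-01]
sd [0.00168584 0.00359174 0.0183525 ]
taut 1.4600000000000004
1.4 [0.03021534 0.1678119 ] [[163.43784409 140.2311466 ]
 [170.99696511 218.06815502]]
1.44 [0.04050576 0.16429014] [[143.89744451 142.31438724]
 [151.27900711 219.86177592]]
1.46 [0.05025544 0.15963907] [[125.61524067 144.26998946]
 [132.81932016 221.41342574]]
locked [0.06282868 0.15231205] [[102.45673942 146.75373511]
 [109.42596421 223.25162504]]
```

View pics/k2.png

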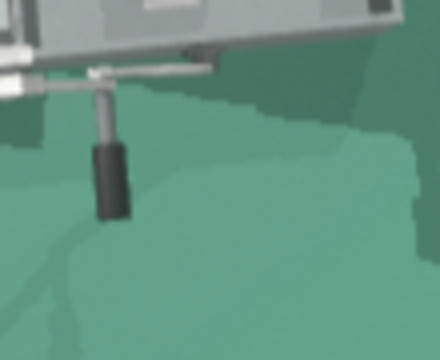

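The knob is at about (112,182) in the crop. The prediction is 106 if locked and 129 if straight, so the stay has snapped past straight. Easing off.

Request:
carry_out --pt "0.0001 -0.001 0" --pt "0.0001 -0.0005 0" --pt "0 0 0" --twist '[0, 0, 0]'

```text
clock: 14.75
tool_pos: [0.6293, 0.1629, 0.2754]
eef_rot: [-0.529, 0.47, -0.469, 0.529]
contact_force: [-2.3, -1.0, 0.1]
opening: 0.131
```

Request:
carry_out --pt "0 0 0" --pt "0 0 0" --pt "0 0 0" --pt "0 0 0" --pt "0 0 0.005" --pt "0 0 0.01" --pt "0 0 0.02" --pt "0 0 0.025" --twist '[0, 0, 0, 0, 0, 0, 0, 0]' --grip 0.036

```text
clock: 15.75
tool_pos: [0.6295, 0.1616, 0.3366]
eef_rot: [0.529, -0.469, 0.469, -0.529]
contact_force: [-0.2, 0.9, -0.3]
opening: 0.412
```

Request:
carry_out --pt "0 0 0.03" --pt "0 0 0.03" --pt "0 0 0.01" --pt "-0.015 -0.005 0" --pt "-0.025 -0.007 0" --pt "-0.025 -0.007 0" --pt "-0.025 -0.007 0" --pt "-0.025 -0.007 0" --twist '[0, 0, 0, 0, 0, 0, 0, 0]' --grip 0

```text
clock: 16.75
tool_pos: [0.5133, 0.1283, 0.405]
eef_rot: [0.529, -0.47, 0.469, -0.529]
contact_force: [0.8, 0.3, -0.1]
opening: 0.001
```

Request:
carry_out --pt "-0.025 -0.007 0" --pt "-0.025 -0.007 0" --pt "-0.016 -0.005 0" --pt "0 0 -0.01" --pt "0 0 -0.03" --pt "0 0 -0.04" --pt "0 0 -0.03" --pt "0 0 0" --twist '[0, 0, 0, 0, 0, 0, 0, 0]'

```text
clock: 17.75
tool_pos: [0.4473, 0.1093, 0.2932]
eef_rot: [0.531, -0.47, 0.468, -0.527]
contact_force: [1.0, 0.4, 1.3]
opening: 0.007
```

```bash
python3 st.py
python3 - <<'E'
import cv2,numpy as np
from plant import snapshot
w=snapshot("wrist")[...,::-1];t=snapshot("top")[...,::-1]
cv2.imwrite("pics/m3.png",np.hstack([w[:,:400],cv2.resize(t[150:310,170:330],None,fx=2.4,fy=2.4)]))
E
```

```text
t 17.75 tool [0.4473 0.1093 0.2932] F [1.  0.4 1.3] along +y 0.33 op 0.007
box frame [-0.1878  0.1125  0.2932]
```

View pics/m3.png

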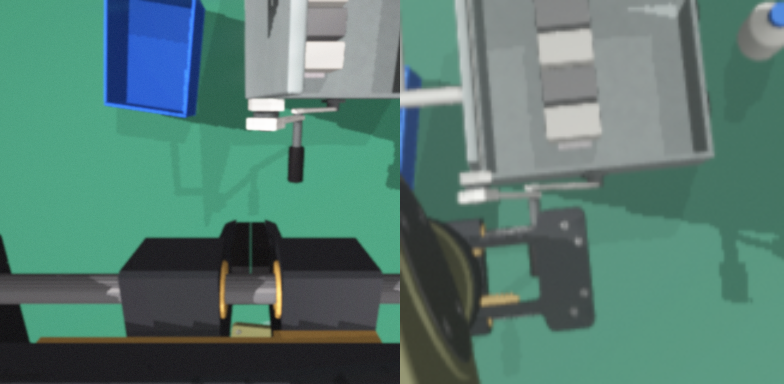

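The lid is standing on the stay. The knob in the wrist view runs from (296,147) to (296,182), and the fingers are to its +y side.

Run:
```python
from h import *
b=np.load("b.npy");c=camera_params("wrist")
U=np.array([(296,147),(296,182)])
f=lambda p:(proj("wrist",world(b,[[p[0]+.02,p[1],p[2]],[p[0]-.02,p[1],p[2]]]),c)-U).ravel()
f2=lambda p:np.r_[f(p),(p[2]-.155)/.004,(p[0]+.182)/.002]
o=least_squares(f2,[-.182,.06,.155]);print(o.x,o.fun.round(1))
t=np.array([-.1878,.1125,.2932]);print((world(b,o.x)-world(b,t)))
```

```text
[-0.18036431  0.06186318  0.15352148] [ 0.8  0.2 -0.8  0.3 -0.4  0.8]
[[ 0.0134364  -0.04938462 -0.13967852]]
```

Request:
carry_out --pt "0 0 -0.03" --pt "0 0 -0.04" --pt "0 0 -0.04" --pt "0 0 -0.04" --pt "0 0 -0.025" --pt "0 0 -0.013" --pt "0 0 0" --pt "0 0 0" --twist '[0, 0, 0, 0, 0, 0, 0, 0]'

```text
clock: 18.85
tool_pos: [0.4497, 0.1099, 0.1086]
eef_rot: [-0.528, 0.469, -0.47, 0.53]
contact_force: [0.1, -0.2, 0.3]
opening: 0.005
```

Request:
carry_out --pt "0.0006 -0.005 0" --pt "0.0006 -0.005 0" --pt "0.0005 -0.004 0" --pt "0.0005 -0.004 0" --pt "0 0 0" --twist '[0, 0, 0, 0, 0]'

```text
clock: 19.48
tool_pos: [0.4508, 0.0912, 0.1075]
eef_rot: [0.529, -0.47, 0.47, -0.529]
contact_force: [-0.1, 0.3, -0.4]
opening: 0.008
```

Request:
carry_out --pt "0.0005 -0.004 0" --pt "0.0005 -0.004 0.001" --pt "0.0005 -0.004 0.0014" --pt "0.0005 -0.004 0.0014" --pt "0.0005 -0.004 0.0014" --pt "0.0005 -0.004 0.0014" --pt "0.0005 -0.004 0.0014" --pt "0.0005 -0.004 0.0014" --twist '[0, 0, 0, 0, 0, 0, 0, 0]'

```text
clock: 20.48
tool_pos: [0.4551, 0.0598, 0.1171]
eef_rot: [-0.529, 0.469, -0.469, 0.529]
contact_force: [0.2, 4.3, 3.6]
opening: 0.006
```

Request:
carry_out --pt "0.0005 -0.004 0.0014" --pt "0.0005 -0.004 0.0014" --pt "0.0005 -0.004 0.0014" --pt "0.0005 -0.004 0.0014" --pt "0.0005 -0.004 0.0014" --pt "0.0005 -0.004 0.0014" --pt "0.0002 -0.002 0.0005" --pt "0 0 0" --twist '[0, 0, 0, 0, 0, 0, 0, 0]'

```text
clock: 21.48
tool_pos: [0.4575, 0.033, 0.1257]
eef_rot: [0.529, -0.47, 0.469, -0.528]
contact_force: [-0.0, 1.0, -1.3]
opening: 0.006
```

```bash
python3 st.py
python3 - <<'E'
import cv2,numpy as np
from plant import snapshot
s=snapshot("scene")[...,::-1];w=snapshot("wrist")[...,::-1]
cv2.imwrite("pics/m4.png",np.hstack([w[:,100:500],cv2.resize(s[80:240,180:340],None,fx=2.4,fy=2.4)]))
E
```

```text
t 21.48 tool [0.4575 0.033  0.1257] F [-0.   1.  -1.3] along +y 1.01 op 0.006
box frame [-0.1868  0.0355  0.1257]
```

View pics/m4.png

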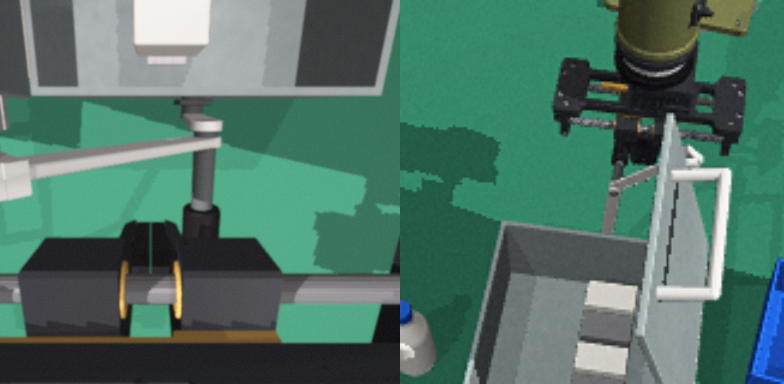

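Run:
```python
exec(open("ft.py").read())
for th in np.arange(1.2,1.46,.02):
  L=np.linalg.norm(stay(th,F));print(round(th,2),knee(th,F).round(4),"knee",round(2*np.arcsin(L/.188)-.47,2),"handle",(world(b,handle(th))[0]).round(4))
```

```text
[0.00497437 0.07726417 1.22838921] [ 0.2  0.5 -1.   1.6  0.   0.2  0.6  0.3 -0. ] [-0.08304864  0.04428007] [5.12879900e-05 1.71135159e-01]
sd [0.00168584 0.00359174 0.0183525 ]
taut 1.4600000000000004
1.2 [-0.0042  0.1708] knee 1.72 handle [0.6365 0.1091 0.3113]
1.22 [-0.0012  0.1711] knee 1.76 handle [0.636  0.1131 0.3117]
1.24 [0.0018 0.1712] knee 1.8 handle [0.6355 0.1171 0.312 ]
1.26 [0.005  0.1713] knee 1.85 handle [0.635  0.1211 0.3122]
1.28 [0.0082 0.1712] knee 1.89 handle [0.6346 0.1251 0.3123]
1.3 [0.0115 0.171 ] knee 1.94 handle [0.6341 0.1292 0.3123]
1.32 [0.0149 0.1707] knee 1.99 handle [0.6336 0.1332 0.3123]
1.34 [0.0184 0.1703] knee 2.04 handle [0.6331 0.1372 0.3122]
1.36 [0.0221 0.1697] knee 2.1 handle [0.6326 0.1412 0.312 ]
1.38 [0.026  0.1689] knee 2.16 handle [0.6321 0.1452 0.3117]
1.4 [0.0302 0.1678] knee 2.23 handle [0.6317 0.1492 0.3113]
1.42 [0.0349 0.1664] knee 2.31 handle [0.6312 0.1532 0.3109]
1.44 [0.0405 0.1643] knee 2.41 handle [0.6307 0.1572 0.3104]
```

The wrist view shows the stay clearly folded, with the knob at crop pixel (202,220). The scene view shows the knee at (614,190) and the lid standing. By geometry the knee is at about 1.9, below 2.1. I'll back off and go to the handle.

Request:
carry_out --pt "-0.001 0.008 0" --pt "-0.002 0.014 0" --pt "0 0 0.02" --pt "0 0 0.05" --pt "0 0 0.06" --pt "0 0 0.06" --pt "0 0 0.06" --pt "0 0 0.03" --twist '[0, 0, 0, 0, 0, 0, 0, 0]'

```text
clock: 22.58
tool_pos: [0.4556, 0.0571, 0.4092]
eef_rot: [-0.528, 0.468, -0.47, 0.531]
contact_force: [0.6, 0.2, -0.8]
opening: -0.003
```

Request:
carry_out --pt "0.02 0.008 0" --pt "0.03 0.012 0" --pt "0.03 0.012 0" --pt "0.03 0.012 0" --pt "0.03 0.012 0" --pt "0.03 0.01 0" --pt "0.01 0.003 0" --pt "0 0 0" --twist '[0, 0, 0, 0, 0, 0, 0, 0]' --grip 0.04

```text
clock: 23.58
tool_pos: [0.6345, 0.1254, 0.4053]
eef_rot: [0.529, -0.469, 0.469, -0.529]
contact_force: [-0.0, 0.0, -0.4]
opening: 0.454
```

```bash
python3 st.py
python3 - <<'E'
import cv2,numpy as np
from h import *
from plant import snapshot
b=np.load("b.npy");c=camera_params("wrist")
w=snapshot("wrist")[...,::-1]
cv2.imwrite("pics/m5.png",w)
for th in(1.2,1.28,1.36):
  h=handle(th);print(th,proj("wrist",world(b,[h+[.06,0,0],h-[.06,0,0]]),c).round(0).tolist())
E
```

```text
t 23.57 tool [0.6345 0.1254 0.4053] F [-0.   0.  -0.4] along +y 0.03 op 0.454
box frame [-0.      0.1061  0.4053]
1.2 [[269.0, 117.0], [267.0, 237.0]]
1.28 [[251.0, 117.0], [251.0, 238.0]]
1.36 [[233.0, 117.0], [235.0, 238.0]]
```

View pics/m5.png

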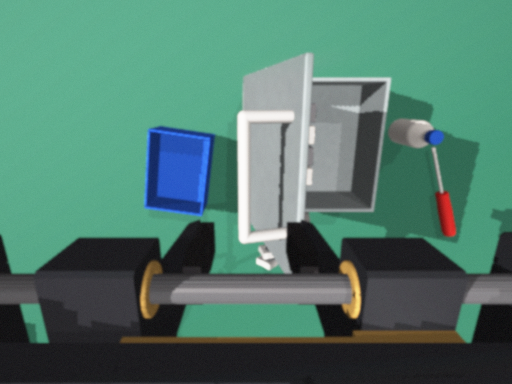

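The bar is at column 243.5, so the lid is at about 1.315 rad. I'll correct by +7 mm in y, descend and grip.

Request:
carry_out --pt "-0.0008 0.0068 -0.01" --pt "0 0 -0.03" --pt "0 0 -0.03" --pt "0 0 -0.03" --pt "0 0 -0.02" --pt "0 0 -0.015" --pt "0 0 0" --twist '[0, 0, 0, 0, 0, 0, 0]'

```text
clock: 24.5
tool_pos: [0.6332, 0.1313, 0.2699]
eef_rot: [0.53, -0.47, 0.469, -0.528]
contact_force: [1.2, 0.4, 0.1]
opening: 0.454
```

Request:
carry_out --pt "0 0 0" --pt "0 0 0" --pt "0 0 0" --pt "0 0 0" --pt "0 0 0" --pt "0 0 0" --twist '[0, 0, 0, 0, 0, 0]' --grip 0 --newtons 25

```text
clock: 25.25
tool_pos: [0.6345, 0.1315, 0.2714]
eef_rot: [-0.529, 0.469, -0.47, 0.529]
contact_force: [0.4, -0.5, 4.3]
opening: 0.125
```

```bash
python3 st.py
python3 - <<'E'
from h import *
b=np.load("b.npy")
t=np.r_[1.315,1.29,1.25,1.2,1.14,1.08,1.02:.30:-.06,.30:-.001:-.05]
t=np.array([1.315,1.29,1.25,1.2]+list(np.arange(1.14,.25,-.06))+[.2,.16,.12,.09,.06,.04,.02,0])
w=np.array([world(b,handle(x))[0] for x in t]);d=(np.diff(w,axis=0)*1e3).round(1)
for i in range(len(d)):print(round(t[i+1],2),(d[i]/1e3).round(4).tolist(),end=', ' if i%4<3 else '\n')
E
```

```text
t 25.25 tool [0.6345 0.1315 0.2714] F [ 0.4 -0.5  4.3] along +y -0.51 op 0.125
box frame [0.0007 0.1121 0.2714]
1.29 [0.0006, -0.005, 0.0], 1.25 [0.001, -0.008, -0.0002], 1.2 [0.0012, -0.01, -0.0008], 1.14 [0.0014, -0.0119, -0.0016]
1.08 [0.0014, -0.0118, -0.0023], 1.02 [0.0014, -0.0117, -0.003], 0.96 [0.0014, -0.0115, -0.0037], 0.9 [0.0014, -0.0112, -0.0044]
0.84 [0.0013, -0.011, -0.0051], 0.78 [0.0013, -0.0106, -0.0057], 0.72 [0.0012, -0.0103, -0.0064], 0.66 [0.0012, -0.0099, -0.007]
0.6 [0.0011, -0.0094, -0.0075], 0.54 [0.0011, -0.009, -0.0081], 0.48 [0.001, -0.0085, -0.0086], 0.42 [0.001, -0.0079, -0.0091]
0.36 [0.0009, -0.0074, -0.0096], 0.3 [0.0008, -0.0068, -0.01], 0.2 [0.0012, -0.01, -0.0176], 0.16 [0.0004, -0.0035, -0.0073]
0.12 [0.0004, -0.0032, -0.0074], 0.09 [0.0003, -0.0022, -0.0056], 0.06 [0.0002, -0.002, -0.0057], 0.04 [0.0002, -0.0013, -0.0038]
0.02 [0.0001, -0.0012, -0.0039], 0.0 [0.0001, -0.0011, -0.0039],
```

Gripped. Lowering in stages.

Request:
carry_out --pt "0.0006 -0.005 0" --pt "0.001 -0.008 -0.0002" --pt "0.0012 -0.01 -0.0008" --pt "0.0014 -0.0119 -0.0016" --pt "0.0014 -0.0118 -0.0023" --pt "0.0014 -0.0117 -0.003" --pt "0.0014 -0.0115 -0.0037" --pt "0.0014 -0.0112 -0.0044" --twist '[0, 0, 0, 0, 0, 0, 0, 0]'

```text
clock: 26.25
tool_pos: [0.6439, 0.0491, 0.2543]
eef_rot: [0.529, -0.469, 0.469, -0.528]
contact_force: [1.2, 0.2, -0.3]
opening: 0.129
```

```bash
python3 st.py
```

```text
t 26.25 tool [0.6439 0.0491 0.2543] F [ 1.2  0.2 -0.3] along +y 0.05 op 0.129
box frame [2.000e-04 2.920e-02 2.543e-01]
```

Request:
carry_out --pt "0.0013 -0.011 -0.0051" --pt "0.0013 -0.0106 -0.0057" --pt "0.0012 -0.0103 -0.0064" --pt "0.0012 -0.0099 -0.007" --pt "0.0011 -0.0094 -0.0075" --pt "0.0011 -0.009 -0.0081" --pt "0.001 -0.0085 -0.0086" --pt "0.001 -0.0079 -0.0091" --twist '[0, 0, 0, 0, 0, 0, 0, 0]'

```text
clock: 27.25
tool_pos: [0.6526, -0.0271, 0.1964]
eef_rot: [0.529, -0.47, 0.469, -0.528]
contact_force: [-1.9, -0.9, -1.1]
opening: 0.122
```

```bash
python3 st.py
```

```text
t 27.25 tool [ 0.6526 -0.0271  0.1964] F [-1.9 -0.9 -1.1] along +y -0.68 op 0.122
box frame [-0.0003 -0.0475  0.1964]
```

Request:
carry_out --pt "0.0009 -0.0074 -0.0096" --pt "0.0008 -0.0068 -0.01" --pt "0.0006 -0.005 -0.0088" --pt "0.0006 -0.005 -0.0088" --pt "0.0004 -0.0035 -0.0073" --pt "0.0004 -0.0032 -0.0074" --pt "0.0003 -0.0022 -0.0056" --pt "0 0 0" --twist '[0, 0, 0, 0, 0, 0, 0, 0]'

```text
clock: 28.25
tool_pos: [0.6566, -0.0597, 0.1388]
eef_rot: [0.529, -0.47, 0.469, -0.528]
contact_force: [-3.4, -2.2, -5.6]
opening: 0.13
```

```bash
python3 st.py
```

```text
t 28.25 tool [ 0.6566 -0.0597  0.1388] F [-3.4 -2.2 -5.6] along +y -1.76 op 0.13
box frame [-0.0002 -0.0803  0.1388]
```

Request:
carry_out --pt "0.0001 -0.0009 -0.0025" --pt "0.0001 -0.0008 -0.0025" --pt "0.0001 -0.0008 -0.0025" --pt "0.0001 -0.0008 -0.0025" --pt "0.0001 -0.0006 -0.002" --pt "0 -0.0006 -0.002" --pt "0 0 0" --twist '[0, 0, 0, 0, 0, 0, 0]'

```text
clock: 29.12
tool_pos: [0.6572, -0.0639, 0.1257]
eef_rot: [0.529, -0.47, 0.469, -0.529]
contact_force: [-5.0, -2.5, -3.9]
opening: 0.123
```

Request:
carry_out --pt "0 -0.0004 -0.0015" --pt "0 -0.0003 -0.0015" --pt "0 0 0" --twist '[0, 0, 0]'

```text
clock: 29.5
tool_pos: [0.6573, -0.064, 0.1251]
eef_rot: [-0.529, 0.469, -0.469, 0.529]
contact_force: [-9.0, 0.0, 9.9]
opening: 0.129
```

The vertical force flipped from -3.9 to +9.9 N with motion stopped, so the lid is seated. Ease a little, let go and rise.

Request:
carry_out --pt "0 0 0.001" --pt "0 0 0.0005" --pt "0 0 0" --twist '[0, 0, 0]'

```text
clock: 29.88
tool_pos: [0.6573, -0.064, 0.1252]
eef_rot: [0.529, -0.469, 0.469, -0.529]
contact_force: [-6.2, -1.1, 1.4]
opening: 0.123
```

Request:
carry_out --pt "0 0 0" --pt "0 0 0" --pt "0 0 0" --pt "0 0 0" --pt "0 0 0.005" --pt "0 0 0.015" --pt "0 0 0.03" --pt "0 0 0.03" --twist '[0, 0, 0, 0, 0, 0, 0, 0]' --grip 0.04

```text
clock: 30.88
tool_pos: [0.658, -0.0646, 0.2063]
eef_rot: [-0.529, 0.469, -0.47, 0.529]
contact_force: [0.3, 0.2, -0.3]
opening: 0.453
```

Request:
carry_out --pt "0 0 0.05" --pt "-0.03 -0.03 0.02" --pt "-0.04 -0.04 0" --pt "-0.04 -0.04 0" --pt "-0.04 -0.04 0" --pt "-0.04 -0.04 0" --pt "-0.03 -0.03 0" --pt "0 0 0" --twist '[0, 0, 0, 0, 0, 0, 0, 0]'

```text
clock: 31.88
tool_pos: [0.4348, -0.2881, 0.2755]
eef_rot: [0.528, -0.471, 0.472, -0.526]
contact_force: [0.4, 0.3, -0.3]
opening: 0.457
```

```bash
python3 st.py
python3 - <<'E'
import cv2,numpy as np
from plant import snapshot
s=snapshot("scene")[...,::-1];t=snapshot("top")[...,::-1]
s0=cv2.imread("pics/scene0.png")
box=(slice(140,290),slice(140,390))
print("scene diff count",int((np.abs(s[box].astype(int)-s0[box]).max(2)>40).sum()))
h=lambda i,f:cv2.resize(i,None,fx=f,fy=f)
cv2.imwrite("pics/end.png",np.hstack([h(s[130:290,140:340],2),h(t[110:270,120:320],2)]))
E
```

```text
t 31.88 tool [ 0.4348 -0.2881  0.2755] F [ 0.4  0.3 -0.3] along +y 0.27 op 0.457
box frame [-0.2477 -0.2806  0.2755]
scene diff count 7
```

View pics/end.png

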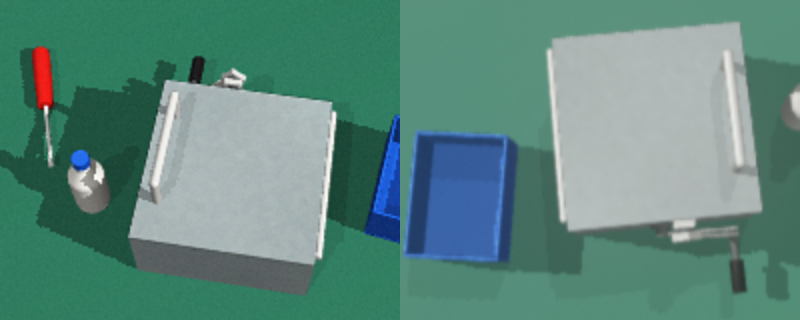

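The final picture matches the start. The lid is shut, the stay is folded with the knob at about (738,275) in the composite, and the bin, bottle and driver are in place.

```bash
python3 -c "
from plant import job;print(job.finish_job())"
```

```text
the job is handed in; nothing more can be done
None
```

The stay check is done and handed in after about 32 s of robot time; the hand-in gives no verdict.

- **Raising and locking:** I raised the lid to about 1.47 rad and stopped when the handle pull reached about 2.5 N above the free lid's drag, then eased off and let go. The top view showed the knob past straight, within about 3 mm of where I expected it locked. The lid stood on the stay alone for about 4 s.
- **Breaking the stay:** I pushed the knob about 53 mm towards the handle side. By geometry the knee was at about 1.9 (the limit is 2.1), and the lid stood at about 1.3 rad.
- **Lowering:** The lid stayed gripped until it seated at about 10 N, then I let go.

**Last checks:** The final picture matches the opening one (7 pixels differ around the box): lid shut, stay folded, bystanders unmoved. The wrist force reads about zero.

**What failed or disagreed:**
- The first grip closed on nothing. The fingertips sit about 25 mm higher than the reported tool position suggests, so I went 22 mm lower and gripped the bar. It touched nothing in the process.
- The bar slid about 6 mm in the grip while lifting. That put up to 10 N of mostly radial force on the handle at about 1.06 rad, before the stay came taut.

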